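Inspect a wooden bear under the magnifier

TASK

Stand the little wooden bear (the figure with two small round ears) upright in the middle of the small round plinth's top and let go of it; then draw the rectangular magnifier out of its slotted block, tip it until the glass is about halfway between upright and flat, and hold it above the bear, its glass squarely facing the bear's head from about 7 cm away, so that looking straight through the middle of the glass one sees the head. Touch neither bear nor plinth with the magnifier, leave everything else on the table where it is, and finish while still holding the magnifier up there, still.

Things in the scene. Friction and masses are not known exactly. Their poses are not given: they have to be found in the camera images.
- bear_center (a point): Centre of the bear, on its axis, 36 mm above its foot; z up along it. Plain wood: an upright cylinder 34 mm across and 44 mm high (grip it there), on it a ball head 34 mm across, with two small ball ears 13 mm across at the top, at its +y and -y sides; face at -x. 78 mm tall, about 45 g. Starts standing on the table in any one of the three figures' places.
- bear_head (a point): Centre of the bear's head, 57 mm above its foot on its axis.
- bear_foot (a point): Centre of the bear's flat foot, 34 mm across.
- plinth_top (a point): Centre of the top face of the fixed plinth, 60 mm above the table: a flat white disc 54 mm across and 8 mm thick on a 24 mm steel column with a foot 72 mm across. z up. Fixed, but its place varies.
- magnifier_handle (a point): Centre of the magnifier's handle: a straight black bar 90 mm long (z), 20 wide (y), 14 thick (x). Below it, rigid and in one plane, a framed rectangular glass 70 wide (y), 56 high (z), 8 thick (x); 75 g. z runs from glass to handle, x is square to the glass (both sides alike). Starts upright in the block, glass down, handle centre 117 mm and top 162 mm above the table.
- magnifier_lens (a point): Centre of the magnifier's glass, 79 mm from the handle's centre along -z; same axes as the handle's point. Clear glass 60 by 46 mm. 38 mm above the table at the start.
- holder: Fixed plywood block, 60 mm (x) by 98 mm (y) by 48 mm high, origin at the centre of its underside; its place and yaw vary. A slot in its middle, 12 mm (x) by 74 mm (y), 38 mm deep, open above, holds the magnifier's frame, which comes out straight up.
- rabbit_center (a point): Bystander: wooden figure of the same plain wood: body a cylinder 34 mm across, with a round head 34 mm across on it; two long upright ears, 103 mm tall in all. Point on its axis 36 mm above its foot.
- gnome_center (a point): Bystander: wooden figure of the same plain wood: body a cylinder 34 mm across, with a round head 34 mm across on it; a pointed cap, 101 mm tall in all. Point on its axis 36 mm above its foot.
- spool_center (a point): Bystander: wooden spool 36 mm across, 40 mm high, upright; its centre.
- jar_center (a point): Bystander: small glass jar, 40 mm across, 45 mm high; its centre.
- tumbler_center (a point): Bystander: drinking glass, 68 mm across, 90 mm high; its centre.
- gluegun_center (a point): Bystander: black glue gun lying flat, 148 mm long, its grip reaching 92 mm to its -y side, 30 mm high; a point on its barrel's axis.
- brush_grip (a point): Bystander: small brush lying flat; the middle of its handle.
Things that resemble listed ones, but are neither listed nor needed, are in the scene too. Leave any purple or red look-alike of the part that bears bear_center alone.

How it is judged:
By the outcome, as a careful person would: the job done as asked, in the order asked, and still so for the second after the job is handed in, while the arm keeps its last pose, push and grip.
It also fails if it takes over 72 s, if anything falls off the work surface, if the arm or the gripper's body presses on something with over 40 N, if the wrist force passes 120 N, or if a joint passes its speed limit or range.

ROBOT

A 7-joint arm with a two-finger parallel gripper is mounted at the origin on the work surface. World frame = base frame: x ahead of the robot, y to its left, z up, the work surface at z = 0. Lengths are in m, angles in rad, forces in N, time in s.
With the tool pointing down it reaches from about 0.425 to 0.95 m from the base axis. Payload 4.7 kg.
Tool frame: the origin (TCP) lies between the finger pads; the fingertips stand 14 mm ahead of it and the grasp point (between the pads) lies 5 mm behind it; z points along the fingers, y is the line along which they close (so a half turn about z gives the same grasp; the last joint's range is limited). The gripper opens to 87 mm and grips with 3 to 60 N. Pads are 19 mm wide; open, the fingers measure 117 mm over their backs; the gripper's body (75 mm by 190 mm) begins 51 mm behind the grasp point.
Start: joints at [-1.243, 0.469, -0.049, 1.532, 0.024, 1.141, -0.082], TCP at [0.236, 0.633, 0.237] pointing down, gripper open.
Joint ranges: [-2.59, 2.59], [-0.33, 1.99], [-1.39, 1.29], [0.1, 2.45], [-1.04, 4.18], [0.21, 1.99], [-2.66, 2.66]. Speed limits (rad/s): [2.57, 2.57, 3.14, 3.14, 3.14, 3.14, 3.14].

INTERFACE

Orientations are given as a unit quaternion [w, x, y, z].
In Python, from workcell import * gives the robot as it stands. Calls block until the motion is done:
- goto(position, orientation): joint-space move of the TCP to a pose.
- move_l(position, rotation=None, rate=0.15, contact_N=None): straight line of the TCP; rotation=None keeps the orientation; rate is the mean speed in m/s. With contact_N (N) it stops when the force on the tool has changed by that much, and returns True; else False.
- movej(angles): joint-space move.
- ungrasp() and close(): open the fingers fully, or close them until they stop; the grip force is fixed at half the most.
- sleep(seconds).
- inverse_kinematics(position, orientation): joint angles nearest the present ones, or None.
- get_state(): the state.
- snapshot(name): name is "scene" or "top" or "wrist"; returns a dict with "image" (480x640x3 uint8, red, green, blue), "fx", "fy", "cx", "cy" (pixels), "cam_to_world" (4x4, takes a point from camera to world coordinates); the wrist camera has in their place "T_tool_cam" (4x4, takes a point from camera to tool coordinates, whose origin is the TCP and whose axes are the flange's). Camera axes: x right, y up, looking along -z (the intrinsics and any distortion apply to the point x, -y, -z); pixel columns grow to the right and rows downward; lengths in m; the calibration is good to about 2 mm. A picture is of the moment at which its call begins: read the wrist's pose just before it. There is no depth.
A pose or a line that the arm cannot do raises PlanningError and nothing moves.
- job_done(): hands the job in; it is judged then, once.
The state is a dict: "clock": time; "qpos": joint angles; "qvel": joint speeds; "effort": joint torques, N m; "eef_pos": TCP position; "tool_rot": TCP orientation; "wrist_force": force on the tool from outside, world axes, zero at the start; "moment": the same for the moment, N m; "opening": finger opening in m; "grasp_force": force on a finger pad.
Only numpy, scipy, OpenCV 4.12 (cv2) and the standard library are available. Lean on these libraries where they do the work, as an engineer would, in place of code of your own. Each camera call takes 0.05 s, during which the arm holds its last target. There are 200 camera calls.

## Working session

There is one attempt and no reset: what is moved stays moved. The work goes in short steps, each a Python script; the robot and the scene stay as the last script left them, time stands still between calls to the robot, and variables do not carry over. Pictures are saved under pics/ and viewed, at most 10 in all, crops included, and the job is handed in when it is done.

```bash
mkdir -p pics; ls
python3 - <<'E'
from workcell import *
import cv2,numpy as np
np.set_printoptions(precision=4,suppress=True)
for n in("scene","top"):
    s=snapshot(n); cv2.imwrite(f"pics/{n}0.png",s["image"][:,:,::-1])
    print(n,{k:v for k,v in s.items() if k!="image"})
s=snapshot("wrist");print({k:v for k,v in s.items() if k!="image"})
print(get_state())
E
```

```text
pics
scene {'fx': 439.8166222179191, 'fy': 439.8166222179191, 'cx': 323.84014217458497, 'cy': 241.89576256772918, 'cam_to_world': array([[ 0.5092, -0.4289,  0.7461,  1.2049],
       [ 0.8606,  0.2528, -0.442 , -0.3736],
       [ 0.001 ,  0.8672,  0.4979,  0.5506],
       [ 0.    ,  0.    ,  0.    ,  1.    ]])}
top {'fx': 492.5730427040849, 'fy': 492.5730427040849, 'cx': 320.38084474737116, 'cy': 244.00158811905865, 'cam_to_world': array([[ 0.0187,  0.991 , -0.1327,  0.3822],
       [-0.9998,  0.0188, -0.0007,  0.0253],
       [ 0.0017,  0.1326,  0.9912,  1.3596],
       [ 0.    ,  0.    ,  0.    ,  1.    ]])}
{'fx': 382.2438546032361, 'fy': 382.2438546032361, 'cx': 325.4051260851011, 'cy': 246.62005216785357, 'T_tool_cam': array([[ 0.0006,  0.9664,  0.2569,  0.0705],
       [ 1.    , -0.001 ,  0.0013, -0.0001],
       [ 0.0015,  0.2569, -0.9664, -0.1487],
       [ 0.    ,  0.    ,  0.    ,  1.    ]])}
{'clock': 0.15, 'qpos': array([-1.2429,  0.4693, -0.0486,  1.5334,  0.0241,  1.141 , -0.0823]), 'qvel': array([ 0.0006, -0.0017,  0.002 , -0.004 ,  0.0007, -0.0018, -0.0004]), 'effort': array([  0.0006, -50.8426,  -0.0811, -23.642 ,  -0.0614,   0.0356,
         0.0001]), 'eef_pos': array([0.2356, 0.6321, 0.2357]), 'tool_rot': array([-0.0001,  0.1774,  0.9841, -0.0007]), 'wrist_force': array([-0.3722,  0.2793,  0.0776]), 'moment': array([ 0.0262, -0.0134,  0.0196]), 'grasp_force': 0.0, 'opening': 0.0872486499443219}
```

View pics/scene0.png

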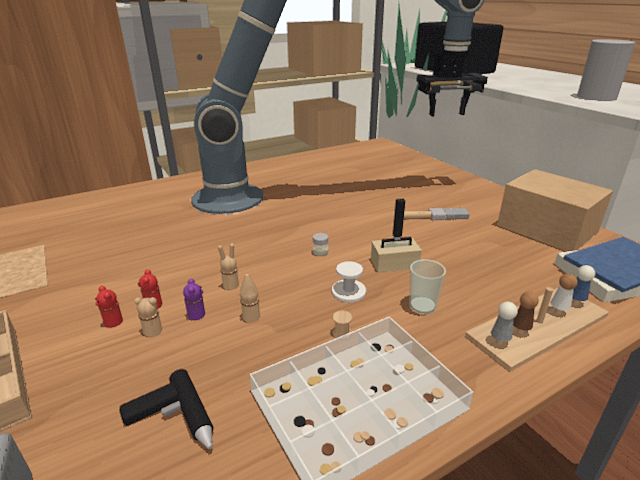

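View pics/top0.png

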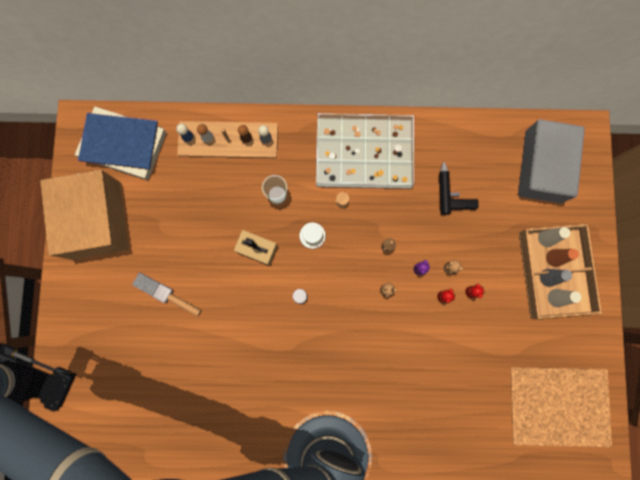

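The plain-wood candidates for the bear in the scene view are (149,317) with two small round ears, (229,268) with long ears (rabbit) and (250,298) with a pointed cap (gnome). The red and purple ones are look-alikes. The one at (149,317), top view (453,268), fits, and I'll confirm it in a crop.

Run:
```python
import cv2,numpy as np
s=cv2.imread("pics/scene0.png");t=cv2.imread("pics/top0.png")
def c(im,x,y,w,h,k): return cv2.resize(im[y:y+h,x:x+w],None,fx=k,fy=k,interpolation=cv2.INTER_CUBIC)
a=c(s,90,260,80,90,5)          # 400x450? 
b=c(t,415,240,80,60,5)         # 400x300
d=c(t,230,205,100,75,4)        # 400x300
left=np.vstack([a,np.zeros((150,400,3),np.uint8)])
cv2.imwrite("pics/crop1.png",np.hstack([left,np.vstack([b,d])]))
cv2.imwrite("pics/crop2.png",np.hstack([c(s,325,190,100,120,4),c(s,325,190,100,120,4)])[:, :400])
```

```text
(no output)
```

View pics/crop1.png

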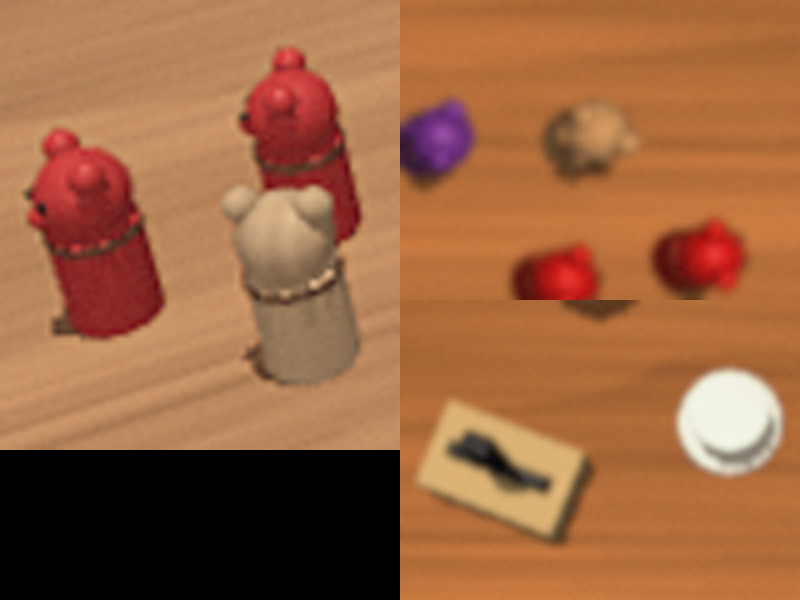

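View pics/crop2.png

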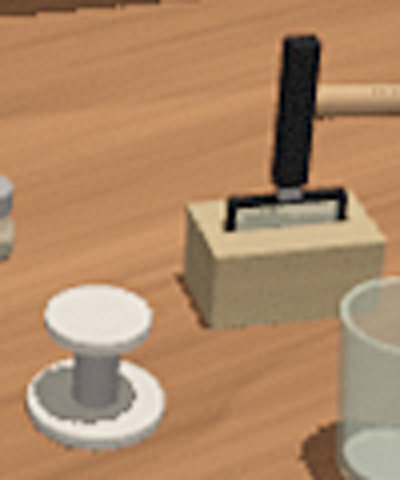

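The crop confirms it: plain wood, two round ears, scene (149,317) and top (454,267). The plinth top centre is at scene (349.5,269), top (313,233). The holder centre is at top (255,247), with its slot along the block's long side. Next I'll locate them in world coordinates.

```bash
cat > h.py <<'E'
import numpy as np, cv2
from workcell import *
from scipy.spatial.transform import Rotation as R
np.set_printoptions(precision=4,suppress=True)
def q(Rm): return np.roll(R.from_matrix(Rm).as_quat(),1)
def rm(qq): return R.from_quat(np.roll(qq,-1)).as_matrix()
def ray(s,u,v,z,T=None):
    T=s["cam_to_world"] if T is None else T
    d=T[:3,:3]@[(u-s["cx"])/s["fx"],-(v-s["cy"])/s["fy"],-1]
    return T[:3,3]+d*(z-T[2,3])/d[2]
def down(yaw):  # tool z down, tool y along world angle yaw
    y=np.array([np.cos(yaw),np.sin(yaw),0]);z=np.array([0,0,-1.]);return np.c_[np.cross(y,z),y,z]
def wrist(name):
    st=get_state();s=snapshot("wrist");cv2.imwrite(name,s["image"][:,:,::-1])
    T=np.eye(4);T[:3,:3]=rm(st["tool_rot"]);T[:3,3]=st["eef_pos"];return s,T@s["T_tool_cam"]
E
python3 - <<'E'
from h import *
s=snapshot("scene");t=snapshot("top")
p=lambda n,*a:print(n,ray(*a)[:2])
p("bear s head",s,147,307,.057);p("bear s foot",s,152.4,332.4,0);p("bear t",t,454.4,267,.057)
p("earL",s,137.6,300.6,.071);p("earR",s,153,300,.071)
p("plinth s",s,349.5,269,.06);p("plinth t",t,313.3,232.75,.06)
for n,u,v in(("pu",422,268),("r1",447,296),("r2",476,291),("gn",388,246),("ra",388,290)):p(n,t,u,v,.06)
for c in((450,400),(585,455),(553,537),(417,480)):p("hold t",t,230+(c[0]-400)/4,205+(c[1]-300)/4,.048)
for c in((186,205),(213,252),(385,240),(347,188)):p("hold s",s,325+c[0]/4,190+c[1]/4,.048)
p("hand top s",s,325+302/4,190+38/4,.162);p("handle bot s",s,325+290/4,190+187/4,.072)
p("tumbler",t,275,190,.05)
E
```

```text
bear s head [ 0.5059 -0.3275]
bear s foot [ 0.5081 -0.3293]
bear t [ 0.5017 -0.3303]
earL [ 0.4984 -0.3394]
earR [ 0.5105 -0.3155]
plinth s [0.5908 0.0506]
plinth t [0.586  0.0458]
pu [ 0.4971 -0.2437]
r1 [ 0.4246 -0.3087]
r2 [ 0.4392 -0.3852]
gn [ 0.5541 -0.1537]
ra [ 0.4374 -0.1537]
hold t [0.5918 0.237 ]
hold t [0.5561 0.1449]
hold t [0.5005 0.1645]
hold t [0.5371 0.2569]
hold s [0.5048 0.1686]
hold s [0.5546 0.1507]
hold s [0.5929 0.2408]
hold s [0.5364 0.2616]
hand top s [0.5492 0.2048]
handle bot s [0.5513 0.2046]
tumbler [0.7034 0.1526]
```

Run:
```python
from h import *
goto([0.48,0.13,0.30],q(down(np.pi/2)))
s,T=wrist("pics/w1.png");print(s["cx"],T)
yaw=np.radians(120)
c=[(inverse_kinematics([.506,-.329,.25],q(down(y))),y) for y in(yaw,yaw-np.pi)]
print(c)
j,y=min((x for x in c if x[0] is not None),key=lambda x:abs(x[0][6]))
goto([.506,-.329,.25],q(down(y)))
s,T=wrist("pics/w2.png");print(T,get_state()["clock"])
a=cv2.imread("pics/w1.png");b=cv2.imread("pics/w2.png")
cv2.imwrite("pics/w12.png",np.vstack([a[180:480,:],b[:300]]) if 0 else cv2.resize(np.hstack([a,b]),(800,300)))
```

```text
325.4051260851011 [[-0.0023 -0.9666 -0.2563  0.4094]
 [ 1.     -0.0024  0.0003  0.1309]
 [-0.0009 -0.2563  0.9666  0.4487]
 [ 0.      0.      0.      1.    ]]
[(array([ 0.6894,  0.3533, -0.2388,  1.6845,  0.0913,  1.1146,  2.519 ]), np.float64(2.0943951023931953)), (array([-0.0705,  0.415 ,  0.7865,  1.7287, -0.3208,  1.1316, -0.2352]), np.float64(-1.0471975511965979))]
[[ 0.5029  0.8349  0.2238  0.5673]
 [-0.8644  0.4858  0.1298 -0.2926]
 [-0.0004 -0.2587  0.966   0.3986]
 [ 0.      0.      0.      1.    ]] 4.0667
```

View pics/w1.png

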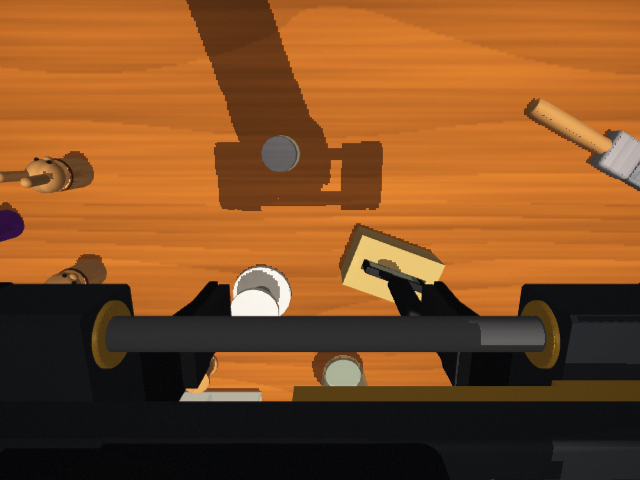

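View pics/w2.png

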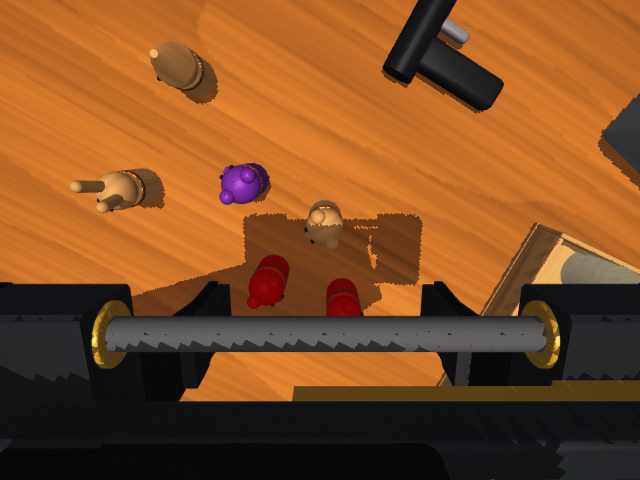

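```bash
python3 - <<'E'
from h import *
st=get_state();s=snapshot("wrist")
T=np.eye(4);T[:3,:3]=rm(st["tool_rot"]);T[:3,3]=st["eef_pos"];T=T@s["T_tool_cam"]
print("tcp",st["eef_pos"]);p=lambda n,*a:print(n,ray(*a)[:2])
p("bear",s,325,227,.057,T);p("pu",s,244,184,.06,T);p("r1",s,265,288,.057,T)
T1=np.array([[-0.0023,-0.9666,-0.2563,0.4094],[1,-0.0024,0.0003,0.1309],[-0.0009,-0.2563,0.9666,0.4487],[0,0,0,1]])
p("plinth base left",s,232,292,0.0,T1);p("plinth base right",s,291,292,0.0,T1);p("plinth base top",s,263,266,0.0,T1)
p("plinth top left",s,230.5,307,.06,T1);p("plinth top right",s,279,307,.06,T1);p("plinth toptop",s,256,288,.06,T1)
p("hold",s,368,233,.048,T1);p("hold",s,444,264,.048,T1);p("hold",s,343,284,.048,T1)
E
python3 - <<'E'
import cv2,numpy as np
a=cv2.imread("pics/w1.png")[215:325,220:460];b=cv2.imread("pics/w2.png")[180:290,220:460]
cv2.imwrite("pics/w3.png",np.vstack([cv2.resize(i,None,fx=2.7,fy=2.7,interpolation=2) for i in(a,b)]))
E
```

```text
tcp [ 0.5069 -0.3276  0.2499]
bear [ 0.504  -0.3288]
pu [ 0.5021 -0.2475]
r1 [ 0.424  -0.3092]
plinth base left [0.5876 0.0137]
plinth base right [0.5874 0.0877]
plinth base top [0.5533 0.054 ]
plinth top left [0.5813 0.0267]
plinth top right [0.5812 0.08  ]
plinth toptop [0.559  0.0557]
hold [0.5004 0.1765]
hold [0.535 0.261]
hold [0.5587 0.1505]
```

View pics/w3.png

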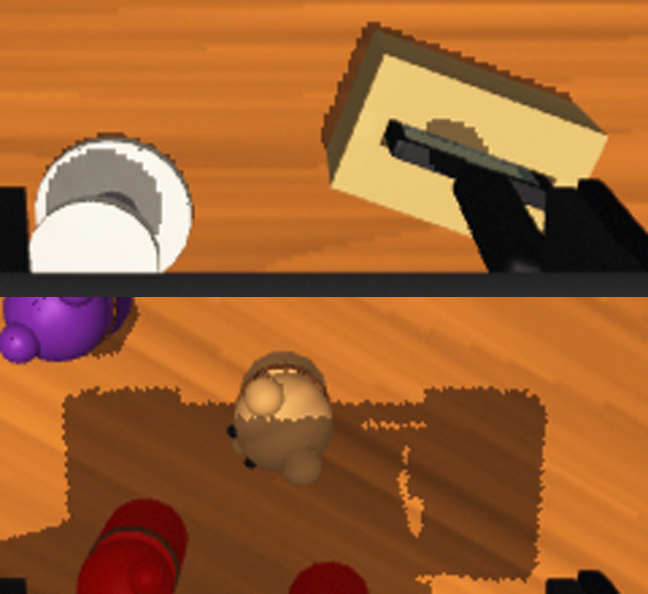

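Run:
```python
from h import *
B=[.505,-.3285]
y=np.radians(-60);Q=q(down(y))
move_l([*B,.13],Q);print(get_state()["eef_pos"])
print(move_l([*B,.030],rate=.08,contact_N=8))
close();st=get_state();print(st["opening"],st["grasp_force"],st["eef_pos"],st["wrist_force"])
move_l([*B,.20]);st=get_state();print(st["opening"],st["eef_pos"],st["clock"])
goto([.589,.0505,.20],Q)
print(get_state()["eef_pos"])
s=snapshot("scene");cv2.imwrite("pics/s2.png",cv2.resize(s["image"][150:320,260:440,::-1],None,fx=3.5,fy=3.5,interpolation=2)[:600])
```

```text
[ 0.5055 -0.3291  0.1309]
False
0.033612838871973236 29.999628053046763 [ 0.505  -0.3285  0.03  ] [-0.1591  0.308   0.4377]
0.03363481852961034 [ 0.5045 -0.328   0.199 ] 8.675
[0.589  0.0484 0.2002]
```

View pics/s2.png

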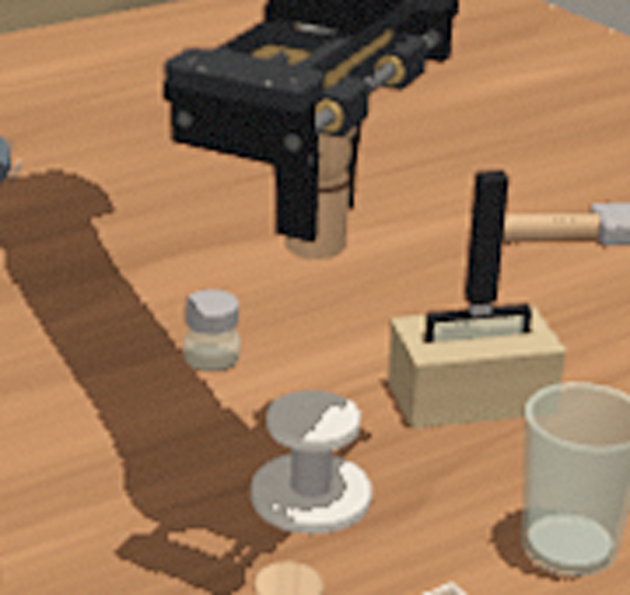

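Run:
```python
from h import *
s=snapshot("scene")
print(ray(s,260+318/3.5,150+237/3.5,.17),ray(s,260+313.5/3.5,150+421/3.5,.06))
st=get_state();print(st["eef_pos"])
P=[.589,.0505]
move_l([*P,.100],rate=.12)
print(get_state()["eef_pos"])
print(move_l([*P,.0885],rate=.02,contact_N=3)); st=get_state();print(st["eef_pos"],st["wrist_force"],st["clock"])
s=snapshot("scene");a=s["image"][190:310,290:410,::-1]
t=snapshot("top");b=t["image"][190:280,270:360,::-1]
cv2.imwrite("pics/s3.png",cv2.resize(a,(600,600),interpolation=2))
```

```text
[0.5805 0.0565 0.17  ] [0.5948 0.0481 0.06  ]
[0.5891 0.0484 0.2002]
[0.5897 0.0504 0.1007]
True
[0.589  0.0506 0.0899] [-0.9326  0.5609  4.6638] 11.7167
```

View pics/s3.png

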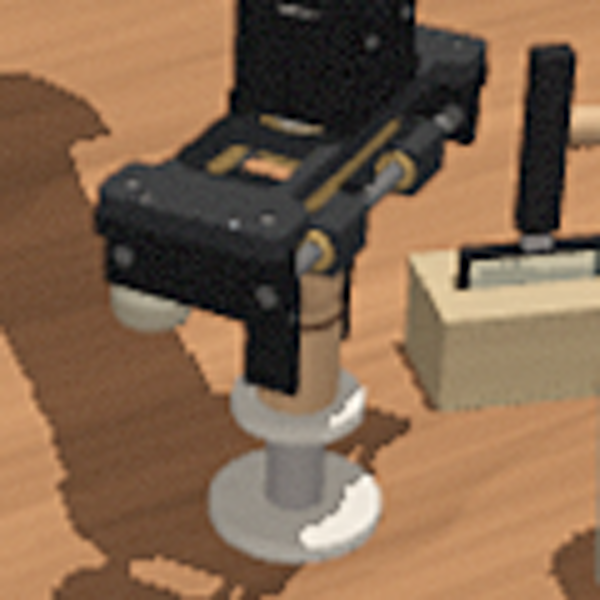

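```bash
cat >> h.py <<'E'
P=np.array([.589,.0505]);HEAD=np.array([*P,.117]);H=np.array([.5475,.2045]);YM=np.radians(69)
RM0=np.c_[[np.sin(YM),-np.cos(YM),0],[np.cos(YM),np.sin(YM),0],[0,0,1]]
TZ=.125
def final(phi,sg,Rt0,dist):   # tool pose for glass facing head
    c=np.sqrt(.5);n=np.array([np.cos(phi)*c,np.sin(phi)*c,c]);z=np.array([-n[0],-n[1],c]);x=sg*n
    Rm=np.c_[x,np.cross(z,x),z]
    return HEAD+dist*n+z*(TZ-.038), Rm@RM0.T@Rt0
E
python3 - <<'E'
from h import *
ungrasp();print(get_state()["eef_pos"])
move_l([*P,.23],rate=.15);st=get_state();print(st["clock"],st["opening"])
lo=np.array([-2.59,-.33,-1.39,.1,-1.04,.21,-2.66]);hi=np.array([2.59,1.99,1.29,2.45,4.18,1.99,2.66])
res=[]
for k in range(4):
    Rt0=down(YM+k*np.pi/2);j0=inverse_kinematics([*H,TZ],q(Rt0))
    if j0 is None: print(k,"no grasp");continue
    for sg in(1,-1):
        for d in range(-180,180,15):
            js=[inverse_kinematics(f[0],q(f[1])) for f in(final(np.radians(d),sg,Rt0,.07),final(np.radians(d),sg,Rt0,.15))]
            if any(j is None for j in js):continue
            m=min(np.min(np.minimum(j-lo,hi-j)) for j in js+[j0])
            res.append((round(m,3),k,sg,d,round(np.abs(js[1]-j0).max(),2),round(np.abs(js[1]-js[0]).max(),2)))
res.sort(reverse=True)
for r in res[:25]:print(r)
E
```

```text
[0.5883 0.0507 0.0893]
14.0167 0.08706917205415501
(np.float64(0.575), 0, 1, -90, np.float64(1.31), np.float64(0.1))
(np.float64(0.573), 0, 1, -75, np.float64(1.22), np.float64(0.1))
(np.float64(0.561), 3, -1, -75, np.float64(1.57), np.float64(0.13))
(np.float64(0.561), 3, -1, -90, np.float64(1.46), np.float64(0.1))
(np.float64(0.557), 0, 1, -105, np.float64(1.41), np.float64(0.11))
(np.float64(0.474), 3, -1, -60, np.float64(1.68), np.float64(0.17))
(np.float64(0.459), 3, -1, -105, np.float64(1.34), np.float64(0.1))
(np.float64(0.454), 0, 1, -60, np.float64(1.13), np.float64(0.13))
(np.float64(0.403), 0, 1, -120, np.float64(1.52), np.float64(0.12))
(np.float64(0.386), 2, -1, -60, np.float64(1.58), np.float64(0.13))
(np.float64(0.386), 2, -1, -75, np.float64(1.48), np.float64(0.1))
(np.float64(0.386), 2, -1, -90, np.float64(1.39), np.float64(0.1))
(np.float64(0.386), 2, -1, -105, np.float64(1.29), np.float64(0.11))
(np.float64(0.386), 2, -1, -120, np.float64(1.18), np.float64(0.12))
(np.float64(0.364), 3, 1, 105, np.float64(2.64), np.float64(0.11))
(np.float64(0.327), 2, -1, -45, np.float64(1.68), np.float64(0.19))
(np.float64(0.327), 0, 1, -45, np.float64(1.03), np.float64(0.19))
(np.float64(0.325), 3, -1, -120, np.float64(1.21), np.float64(0.12))
(np.float64(0.309), 2, 1, 120, np.float64(2.7), np.float64(0.11))
(np.float64(0.309), 0, -1, 120, np.float64(0.83), np.float64(0.11))
(np.float64(0.296), 3, 1, 90, np.float64(2.49), np.float64(0.17))
(np.float64(0.263), 2, -1, -135, np.float64(1.06), np.float64(0.13))
(np.float64(0.263), 0, 1, -135, np.float64(1.65), np.float64(0.13))
(np.float64(0.245), 3, -1, 120, np.float64(0.86), np.float64(0.11))
(np.float64(0.219), 2, 1, 135, np.float64(2.85), np.float64(0.12))
```

Run:
```python
from h import *
Rt0=down(YM+3*np.pi/2);Q=q(Rt0);H=np.array([.5485,.2045])
ref=cv2.imread("pics/scene0.png").astype(int)
goto([*H,.26],Q)
im=snapshot("scene")["image"][:,:,::-1].astype(int)
m=(np.abs(im-ref).sum(2)>60)[215:285,325:375]
for r in range(0,70,5): 
    c=np.where(m[r])[0]; print(215+r,(325+c.min(),325+c.max(),len(c)) if len(c) else None)
print(move_l([*H,TZ],rate=.1,contact_N=8))
close();st=get_state();print(st["opening"],st["grasp_force"],st["eef_pos"],st["wrist_force"],st["clock"])
move_l([*H,TZ+.03],rate=.05);st=get_state();print(st["opening"],st["wrist_force"],st["moment"])
```

```text
215 None
220 None
225 None
230 (np.int64(325), np.int64(330), 6)
235 (np.int64(328), np.int64(358), 18)
240 (np.int64(328), np.int64(374), 38)
245 (np.int64(328), np.int64(374), 31)
250 (np.int64(328), np.int64(371), 44)
255 (np.int64(335), np.int64(370), 36)
260 (np.int64(341), np.int64(369), 19)
265 (np.int64(339), np.int64(372), 30)
270 (np.int64(339), np.int64(372), 28)
275 (np.int64(367), np.int64(374), 8)
280 (np.int64(369), np.int64(374), 6)
False
0.013696265868267665 29.99978904146701 [0.5485 0.2045 0.125 ] [ 0.8913 -0.0208 -0.8606] 17.425
0.01401689768049458 [ 0.5317 -0.0801 -1.0368] [-0.0834  0.0412 -0.0475]
```

Run:
```python
from h import *
Rt0=down(YM+3*np.pi/2);H=np.array([.5485,.2045])
move_l([*H,.33],rate=.12)
f=lambda d:final(np.radians(-75),-1,Rt0,d)
p,Rr=f(.15);goto(p,q(Rr))
p,Rr=f(.07);move_l(p,q(Rr),rate=.05);sleep(.3)
st=get_state();print(p,st["eef_pos"],q(Rr),st["tool_rot"],st["opening"],st["clock"],st["wrist_force"])
s=snapshot("scene");t=snapshot("top")
a=cv2.resize(s["image"][140:290,290:410,::-1],(400,500),interpolation=2)
b=cv2.resize(t["image"][190:290,260:340,::-1],(400,500),interpolation=2)
cv2.imwrite("pics/f.png",np.hstack([a,b]))
# predicted pixels of lens centre, lens corners, head
n=np.array([np.cos(np.radians(-75)),np.sin(np.radians(-75)),1])*np.sqrt(.5);z=np.array([-n[0],-n[1],n[2]]);L=HEAD+.07*n;y=np.cross(z,n)
n[2]=np.sqrt(.5)
def px(s,X):
    T=s["cam_to_world"];c=T[:3,:3].T@(X-T[:3,3]);return np.array([s["cx"]-s["fx"]*c[0]/c[2],s["cy"]+s["fy"]*c[1]/c[2]])
for nm,X in [("head",HEAD),("lens",L)]+[("c",L+a1*.035*y+b1*.028*z) for a1 in(1,-1) for b1 in(1,-1)]+[("handletop",L+z*.124)]:
    print(nm,(px(s,X)-[290,140])*10/3,(px(t,X)-[260,190])*5+[400,0])
```

```text
[0.5859 0.0621 0.228 ] [0.5859 0.0621 0.2281] [ 0.05   -0.1206  0.916  -0.3794] [ 0.05   -0.1205  0.916  -0.3794] 0.013825234918930856 23.3583 [ 0.6468  0.0069 -0.1484]
head [199.444  347.5382] [656.0292 190.5198]
lens [142.6107 302.0663] [752.0627 150.0837]
c [215.5909 278.8788] [695.8688  83.4615]
c [164.3503 369.035 ] [772.485   81.2454]
c [122.1078 238.9071] [730.7877 221.7966]
c [ 72.9514 324.1988] [806.8102 214.9911]
handletop [252.264 110.513] [569.5774 160.8283]
```

View pics/f.png

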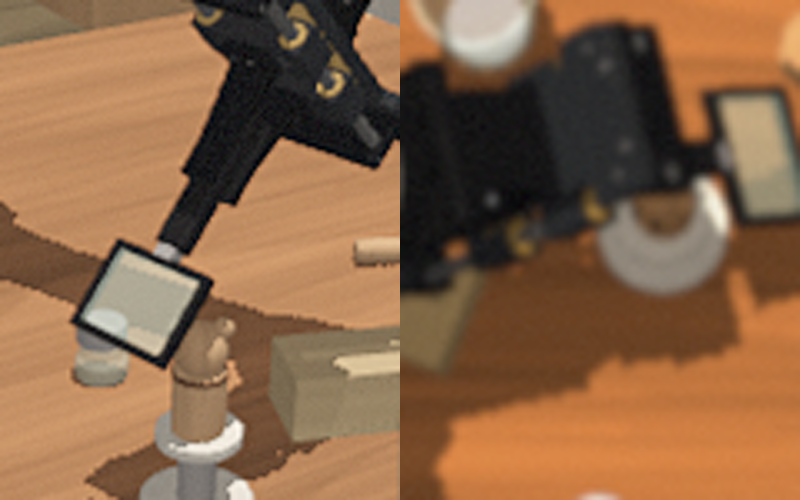

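The magnifier frame corners match prediction to within a pixel or two: (121,240), (213,283), (165,367) and (74,322) in the left panel. The bear stands upright and centred on the disc, with its head near (200,350), clear of the glass. I'm handing it in.

```bash
python3 -c "
from workcell import *
print(job_done())"
```

```text
the job is handed in; nothing more can be done
None
```

The job is handed in: the bear stands upright in the middle of the plinth, and the arm is holding the magnifier still above it, tilted 45° with its glass facing the head from about 7 cm; the last pictures bear this out.

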